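Index the silversmith's turntable and swing in the marking arm

TASK

Push the turntable round by its long arm until that arm points straight at the silver cone, and leave it there. Then push the marking arm in over the covered box until it stops fully home. Pick nothing up, and leave the covered box standing on the turntable and the cone and everything else where they stand.

Things in the scene. Friction and masses are not known exactly. Their poses are not given: they have to be found in the camera images.
- turntable_base: Fixed dark steel foot of the turntable, 150 mm across, on the table. Origin on the turntable's upright turning axis, at table height. Above it turns a steel platter 140 mm across (underside 44 mm, top 60 mm above the table) with four round steel arms 12 mm thick sticking out level, their axes 52 mm above the table, at right angles to one another: three short plain ones end 92 mm from the axis, the long one 140 mm from it in a dark ball 17 mm across.
- turntable (a joint): Turn of the platter, rad, growing anticlockwise seen from above; free to turn from -0.6 to 3.5, and at 0 the long arm lies along the foot's x axis. Stiff: about 0.15 N m turns it (1.2 N at 120 mm out), and it stays where it is left.
- long_tip (a point): Outer end of the long arm, 140 mm from the turning axis, 52 mm above the table. Its x axis points outward along the arm, z up.
- covered_box: Round silver box with a domed, embossed lid, 100 mm across, 73 mm high with its small knob, about 280 to 450 g, standing loose in the middle of the platter (its knob reaches 133 mm above the table). Origin at the centre of its underside.
- cone: Small loose silver cone, foot 44 mm across, 60 mm high, about 450 g, standing on the table about 170 to 230 mm from the turning axis, on either side of the long arm. Origin at the centre of its underside. It is the mark for the long arm and must not be shifted.
- weight: Squat silver cylinder, 42 mm across, 34 mm high, about 400 g, loose on the table on the other side of the long arm from the cone; not the mark. Origin at the centre of its underside.
- marking_stand: Fixed stand of the marking arm: dark round foot 80 mm across, 14 mm high, with a steel pillar 22 mm across, 200 mm from the turning axis. Origin on the pillar's axis at table height, which is the axis the marking arm swings about. The pillar's pivot cap reaches 190 mm above the table.
- marking_arm (a joint): Swing of the marking arm, rad, growing anticlockwise seen from above. Parked out beside the turntable at 0 to 0.3; fully home against its end stop at 1.22, with its tip above the middle of the turntable. Stiff: about 0.1 N m swings it, and it stays where it is left.
- marking_tip (a point): Outer end of the marking arm, on its swing circle 200 mm from the pillar's axis and 167 mm above the table. The arm is a level flat steel bar from the pillar to the tip, 12 mm wide, from 159 to 175 mm above the table, with a brass holder 16 mm across and a thin point at the tip that reaches down to 144 mm above the table. Its x axis points outward along the arm.
- cup: Small open silver cup, 68 mm across, 50 mm high, loose on the robot's side of the turntable; leave it. Origin at the centre of its underside.
- punch: Steel punch, a bar 9 mm square and 112 mm long, lying loose on the table beyond the turntable, below the marking arm's swing; leave it. Origin under its middle.
- punch2: Second such punch, lying to the right, beyond the marking stand; leave it. Origin under its middle.
- hammer: Hammer lying on the table to the left of the turntable, its length along x; leave it.
- jar: Amber jar with a steel cap, 70 mm across, 75 mm high, to the right of the marking stand; leave it. Origin at the centre of its underside.
Things that resemble listed ones, but are neither listed nor needed, are in the scene too. Leave any pink look-alike of the covered_box alone. Leave any pink look-alike of the marking_stand alone.

How it is judged (in metres and radians):
On the way, in this order (a step that is already met when the one before it is completed fails the run):
1. the long arm points at the cone and is at rest, with the marking arm still out (y of cone in the frame of long_tip between -0.012 and 0.012 m and x of cone in the frame of long_tip above 0 m and velocity of joint turntable between -0.05 and 0.05 rad/s and value of joint marking_arm below 0.6 rad), for 0.3 s.
2. the marking arm is fully home, the long arm still on the cone (value of joint marking_arm above 1.16 rad and y of cone in the frame of long_tip between -0.012 and 0.012 m and x of cone in the frame of long_tip above 0 m), for 0.2 s.
At the end, for the whole second after the job is handed in: The long arm's line passes within 12 mm of the cone's centre, cone on its outer side; marking arm at 1.16 rad or more; both at rest; covered box upright on the platter within 15 mm of the turning axis; cone upright within 12 mm of where it was (all of step 2 and velocity of joint turntable between -0.05 and 0.05 rad/s and velocity of joint marking_arm between -0.05 and 0.05 rad/s and horizontal distance between covered_box and turntable_base below 0.015 m and height (world z) of covered_box between 0.055 and 0.065 m and angle between each of covered_box, cone's own z axis and vertical below 0.1 rad and distance of cone from where it was at the start of the episode below 0.012 m); the robot touches nothing.
It fails at once if the covered box is lifted, tipped or pushed off the middle of the platter (height (world z) of covered_box above 0.07 m or angle between covered_box's own z axis and vertical above 0.15 rad or horizontal distance between covered_box and turntable_base above 0.02 m).
It fails at once if the cone is shifted more than 12 mm, lifted or tipped (distance of cone from where it was at the start of the episode above 0.012 m or angle between cone's own z axis and vertical above 0.3 rad).
It fails at once if the weight, cup, punches, hammer or jar are moved more than 20 mm or lifted (distance of any of weight, cup, punch, punch2, hammer, jar from where it was at the start of the episode above 0.02 m).
It also fails if it takes over 64 s, if anything falls off the work surface, if the arm or the gripper's body presses on something with over 40 N, if the wrist force passes 120 N, or if a joint passes its speed limit or range.

ROBOT

A 6-joint arm with a two-finger parallel gripper is mounted at the origin on the work surface. World frame = base frame: x ahead of the robot, y to its left, z up, the work surface at z = 0. Lengths are in mm, angles in rad, forces in N, time in s.
With the tool pointing down it reaches from about 300 to 775 mm from the base axis. Payload 14.6 kg.
Tool frame: the origin (TCP) lies at the very end of the fingers, on their centre line; the grasp point (between the pads) lies 19 mm behind it; z points along the fingers, y is the line along which they close (so a half turn about z gives the same grasp; the last joint's range is limited). The gripper opens to 94 mm and grips with 3 to 60 N. Pads are 16 mm wide; open, the fingers measure 119 mm over their backs; the gripper's body (75 mm by 177 mm) begins 78 mm behind the grasp point.
Start: joints at [-1.218, 0.3, 1.521, -0, 1.321, -0.067], TCP at [224.16, -502.236, 175.646] pointing down, gripper open.
Joint ranges: [-3.03, 3.03], [-0.79, 2.21], [0.23, 2.52], [-1.04, 4.18], [0, 3.07], [-2.55, 2.55]. Speed limits (rad/s): [2.22, 2.22, 2.57, 3.14, 3.14, 3.14].

INTERFACE

Orientations are given as [roll, pitch, yaw] about the fixed x, y, z axes, in that order (R = Rz(yaw) Ry(pitch) Rx(roll)).
In Python, from cell import manip, optics gives the robot as it stands.
- The arm moves only by the shell command python3 -m crank 'ROWS' [FORCE]. ROWS is JSON, a list of rows, each a list of 7 numbers: the opening in per cent of the stroke, from 0 (shut) to 100 (fully open), then the shift along the tool's x, y, z in mm, then the turn, a rotation vector about the tool's x, y, z in rad. A call has 1 to 10 rows; each row is the pose to reach, as a shift and turn from the pose commanded when the call began, along the tool's axes at that moment; what a row does not reach only later rows make up. A row lasts 1/10 s, in which the tool goes at most 50 mm and 8.59 degrees, less where a joint would pass 70% of its speed; a pose out of reach is approached as far as the arm can. A call with a gripper value outside its range is refused whole. The fingers move at their own pace and stop on an object; FORCE is the grip in N (left out, the last holds). Time passes only in rows, so rows that repeat a pose let the fingers close. It gives the time, the measured TCP pose, the force, the opening and the grip force at its end, in the units of the state.
- manip.read_state(): the state, without advancing time (a new reading comes with each control period).
- optics.camera(name): name is "scene" or "top" or "wrist"; returns (picture, depth): 384x512x3 uint8, red, green, blue; 384x512 float32, mm along the optical axis (not along the pixel's ray), 0 where there is no reading.
- optics.calibration(name): a dict with "camera_matrix" (3x3 intrinsics, pixels), "k1" (the pictures are not rectified: a ray, as slopes to the right and down, at radius r is drawn at 1 + k1 r^2 times it, then the intrinsics apply), "R" (3x3) and "t" (3): a world point X has camera coordinates R X + t. Camera axes: x right, y down, z forward; pixel columns grow to the right and rows downward; lengths in mm; the calibration is good to about 2 mm. A picture is of the moment at which its call begins: read the wrist's pose just before it. calibration takes no time and is no camera call; for the wrist camera it gives the pose at the moment of the call.
- manip.sign_off(): hands the job in; it is judged then, once.
The state is a dict: "clock": time; "joints": joint angles; "qd": joint speeds; "effort": joint torques, N m; "eef_pos": TCP position; "eef_rot": TCP orientation; "wrist_force": force on the tool from outside, world axes, zero at the start; "moment": the same for the moment, N m; "finger_gap": finger opening in mm; "finger_force": force on a finger pad.
Only numpy, scipy, OpenCV 4.12 (cv2) and the standard library are available. Lean on these libraries where they do the work, as an engineer would, in place of code of your own. Each camera call takes 0.05 s, during which the arm holds its last target. There are 200 camera calls.

## Working session

There is one attempt and no reset: what is moved stays moved. The work goes in short steps, Python scripts to look and compute and a shell command to move; the robot and the scene stay as the last step left them, time stands still between calls to the robot, and variables do not carry over. Pictures are saved under pics/ and viewed, at most 10 in all, crops included, and the job is handed in when it is done.

```bash
ls; mkdir -p pics
cat > h.py <<'E'
import numpy as np, cv2
from cell import manip, optics
def pix2plane(cal,u,v,z):
    K=np.array(cal["camera_matrix"]);R=np.array(cal["R"]);t=np.array(cal["t"])
    d=np.array([cal["k1"],0,0,0],float)
    p=cv2.undistortPoints(np.array([[[u,v]]],float),K,d)[0,0]
    o=-R.T@t; r=R.T@np.array([p[0],p[1],1]); return o+r*(z-o[2])/r[2]
def proj(cal,X):
    K=np.array(cal["camera_matrix"]);R=np.array(cal["R"]);t=np.array(cal["t"])
    return cv2.projectPoints(np.array([X],float),cv2.Rodrigues(R)[0],t,K,np.array([cal["k1"],0,0,0],float))[0][0,0]
def cloud(cal,dep):
    K=np.array(cal["camera_matrix"]);R=np.array(cal["R"]);t=np.array(cal["t"])
    h,w=dep.shape; uv=np.stack(np.meshgrid(np.arange(w),np.arange(h)),-1).reshape(-1,1,2).astype(float)
    p=cv2.undistortPoints(uv,K,np.array([cal["k1"],0,0,0],float))[:,0]
    P=np.c_[p,np.ones(len(p))]*dep.reshape(-1,1)
    return ((P-t)@R).reshape(h,w,3)
E
python3 - <<'E'
from h import *
for n in("top","scene"):
    im,d=optics.camera(n); cv2.imwrite(f"pics/{n}.png",cv2.resize(im[:,:,::-1],(800,600),interpolation=cv2.INTER_CUBIC)); np.savez(f"{n}.npz",im=im,d=d)
    c=optics.calibration(n); print(n,c["k1"],(-np.array(c["R"]).T@np.array(c["t"])).round())
print(manip.read_state())
E
```

```text
pics
top -0.14364852762666105 [ 196.   39. 1452.]
scene -0.0928832809884938 [1052. -244. 1079.]
{'clock': 0.1, 'joints': array([-1.21758224e+00,  3.00412784e-01,  1.52149399e+00,  2.15313126e-05,
        1.32067974e+00, -6.66138864e-02]), 'qd': array([-0.001507  , -0.00049476, -0.00193293, -0.00102639,  0.00034635,
       -0.00092643]), 'effort': array([-4.18286054e-04, -5.32650733e+01, -3.53285694e+01,  7.08905957e-02,
        2.34738778e-02, -6.66211849e-05]), 'eef_pos': array([ 224.09152286, -502.00484388,  175.15516885]), 'eef_rot': array([-3.14060239e+00, -8.69655657e-05,  4.19822592e-01]), 'wrist_force': array([ 0.67178268, -0.7229921 , -0.59361352]), 'moment': array([ 0.00206189,  0.00487816, -0.0139472 ]), 'finger_force': 0.0, 'finger_gap': 93.75744134768206}
```

View pics/top.png

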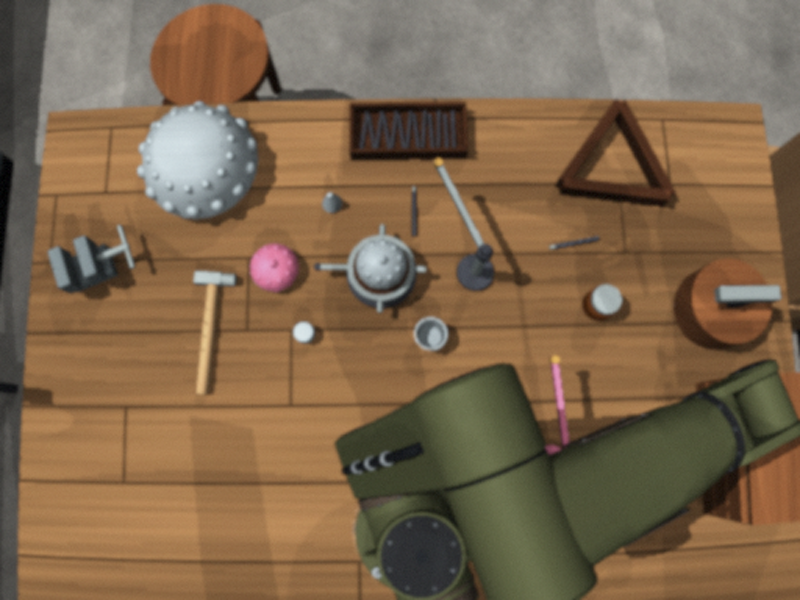

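View pics/scene.png

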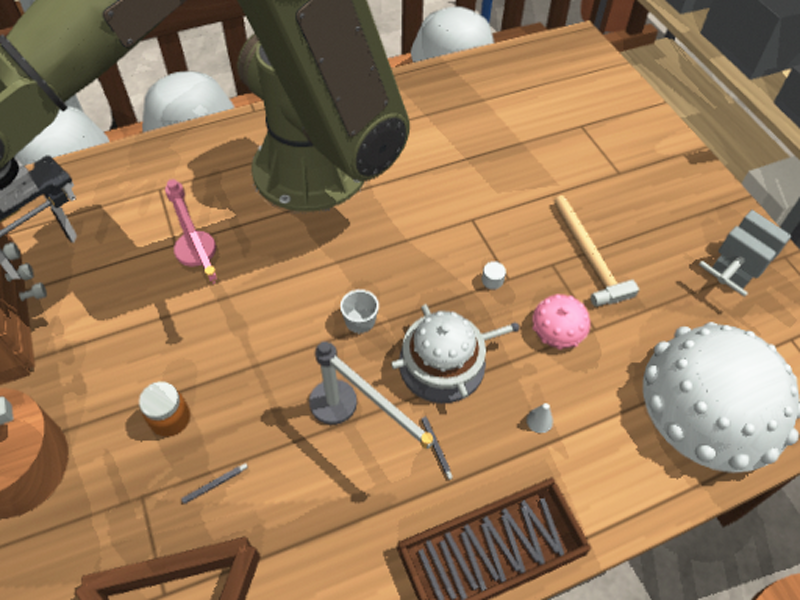

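The top view shows the turntable at (381,268) with its long arm pointing left and its ball at (318,266). The silver cone is at (333,202), the weight at (304,332), the cup at (431,334) and the hammer at (207,330). The marking stand's foot is at (477,272), with its arm tip parked at (438,161). There are two candidates each for the covered box and the marking stand. The silver box on the platter and the dark stand fit the description. The pink dome at (275,268) and the pink stand at (558,400) are the look-alikes.

Next I'll measure with the depth images, using the two views together.

```bash
cat > m.py <<'E'
from h import *
def run(names=("top","scene"),fresh=True):
    for n in names:
        if fresh: im,d=optics.camera(n)
        else: z=np.load(f"{n}.npz"); im,d=z["im"],z["d"]
        c=optics.calibration(n); P=cloud(c,d); P[d==0]=np.nan
        x,y,z=P[...,0],P[...,1],P[...,2]
        yield n,im,d,c,P
if __name__=="__main__":
    for n,im,d,c,P in run(fresh=False):
        if n=="top":
            for nm,u,v,h in [("axis-platter",381,268,60),("ball",318,266,56),("cone apex",333,196,60),("cone foot",333,204,20),("weight",304,332,34),("stand foot",477,274,14),("cap",484,251,190),("mtip",438,161,175),("cup",431,334,50),("knob",381,256,133),("box",381,265,90),("pink",275,268,60),("punch a",414,185,9),("punch b",415,235,9)]:
                print(nm,pix2plane(c,u/1.5625,v/1.5625,h).round(0)[:2])
        x,y,z=P[...,0],P[...,1],P[...,2]
        print(n,"table z",np.nanmedian(z[(abs(z)<15)]))
        def comp(lo,hi,cx,cy,r):
            m=(z>lo)&(z<hi)&(np.hypot(x-cx,y-cy)<r); return P[m]
        A=pix2plane(optics.calibration("top"),381/1.5625,268/1.5625,60)[:2]
        for lo,hi in[(40,68)]:
            q=comp(lo,hi,*A,160); ang=np.degrees(np.arctan2(q[:,1]-A[1],q[:,0]-A[0])); rr=np.hypot(q[:,0]-A[0],q[:,1]-A[1])
            print(len(q)," >100mm:",q[rr>78][:, :].round(0)[::3].tolist()[:60])
        for nm,u,v in[("cone",333,202),("weight",304,332)]:
            B=pix2plane(optics.calibration("top"),u/1.5625,v/1.5625,25)[:2]
            q=comp(8,70,*B,45); print(nm,len(q),np.nanmean(q,0).round(1),np.nanmax(q,0).round(),np.nanmin(q,0).round())
E
python3 m.py
```

```text
axis-platter [537.  61.]
ball [544. 191.]
cone apex [694. 160.]
cone foot [690. 164.]
weight [410. 222.]
stand foot [ 532. -142.]
cap [ 535. -135.]
mtip [722. -55.]
cup [399. -39.]
knob [543.  60.]
box [535.  60.]
pink [540. 280.]
punch a [735. -12.]
punch b [621. -12.]
top table z -0.6540192183944413
822  >100mm: [[630.0, 60.0, 56.0], [625.0, 60.0, 61.0], [623.0, 63.0, 58.0], [624.0, 53.0, 52.0], [619.0, 56.0, 59.0], [617.0, 56.0, 53.0], [547.0, 193.0, 58.0], [549.0, 184.0, 53.0], [546.0, 160.0, 64.0], [547.0, 151.0, 56.0], [545.0, 141.0, 63.0], [544.0, 192.0, 60.0], [545.0, 184.0, 53.0], [544.0, 173.0, 58.0], [545.0, 164.0, 54.0], [543.0, 154.0, 59.0], [544.0, 144.0, 56.0], [541.0, -20.0, 58.0], [543.0, 200.0, 50.0], [541.0, 190.0, 56.0], [541.0, 180.0, 55.0], [542.0, 171.0, 51.0], [541.0, 161.0, 55.0], [541.0, 151.0, 55.0], [540.0, 141.0, 59.0], [537.0, -26.0, 59.0], [537.0, 192.0, 62.0], [538.0, 183.0, 55.0], [535.0, -23.0, 56.0], [536.0, 193.0, 52.0], [532.0, -23.0, 54.0], [457.0, 68.0, 58.0], [454.0, 71.0, 55.0], [454.0, 62.0, 56.0], [450.0, 65.0, 61.0], [450.0, 65.0, 45.0], [4
[... 1258 characters left out ...]
 [543.0, 173.0, 57.0], [547.0, 181.0, 58.0], [550.0, 188.0, 58.0], [552.0, 196.0, 57.0], [541.0, 163.0, 55.0], [544.0, 170.0, 56.0], [549.0, 177.0, 58.0], [549.0, 186.0, 54.0], [553.0, 193.0, 54.0], [543.0, 152.0, 59.0], [544.0, 162.0, 54.0], [548.0, 168.0, 57.0], [549.0, 177.0, 53.0], [550.0, 186.0, 48.0], [552.0, 195.0, 47.0], [541.0, 145.0, 55.0], [544.0, 152.0, 55.0], [546.0, 160.0, 54.0], [549.0, 168.0, 54.0], [551.0, 176.0, 53.0], [545.0, 146.0, 56.0], [546.0, 154.0, 53.0], [550.0, 162.0, 54.0], [544.0, 141.0, 53.0], [546.0, 149.0, 52.0], [550.0, 155.0, 53.0]]
cone 185 [704.6 163.2  29.5] [719. 183.  63.] [683. 150.   8.]
weight 195 [417.5 221.8  28.1] [435. 244.  39.] [393. 203.   8.]
```

Measured positions: turning axis ≈ (539,62), long arm at ≈88°, cone ≈ (694,165), which is about 33°, so the arm must turn about −54°. The weight is at (412,222) and the stand at (533,−139). I'll go up and across with the fingers shut to (495,170), yaw 60°, and write a helper that converts world targets to tool shifts.

```bash
cat > to.py <<'E'
# world target x y z [yawdeg] -> shift along tool axes (tool down)
import sys; from h import *; from scipy.spatial.transform import Rotation as Ro
def main():
    s=manip.read_state(); R=Ro.from_euler("xyz",s["eef_rot"]); p=np.array(s["eef_pos"])
    print("t",s["clock"],"pos",p.round(1),"yaw",np.degrees(s["eef_rot"][2]).round(1),"F",np.array(s["wrist_force"]).round(1))
    for a in sys.argv[1:]:
        v=[float(k) for k in a.split(",")]
        T=Ro.from_euler("xyz",[np.pi,0,np.radians(v[3])]) if len(v)>3 else R
        print(a,"->",R.inv().apply(np.array(v[:3])-p).round(1),(R.inv()*T).as_rotvec().round(3))
main()
E
python3 to.py 224,-502,310 495,170,310,60
```

```text
t 0.1 pos [ 224.1 -502.   175.2] yaw 24.1 F [ 0.7 -0.7 -0.6]
224,-502,310 -> [-1.000e-01 -2.000e-01 -1.348e+02] [0. 0. 0.]
495,170,310,60 -> [ 521.3 -503.4 -134.3] [-0.001 -0.    -0.627]
```

```bash
python3 -m crank '[[0,0,0,-50,0,0,0],[0,0,0,-100,0,0,0],[0,0,0,-135,0,0,0],[0,35,-33,-135,0,0,-0.05],[0,70,-67,-135,0,0,-0.1],[0,105,-101,-135,0,0,-0.15],[0,140,-135,-135,0,0,-0.2],[0,175,-169,-135,0,0,-0.25],[0,210,-203,-135,0,0,-0.3],[0,245,-237,-135,0,0,-0.35]]' 20; python3 to.py 495,170,310,60
```

```text
clock: 1.1
eef_pos: [351.4, -184.0, 310.6]
eef_rot: [3.142, -0.0, 0.771]
wrist_force: [1.0, -0.8, -0.1]
finger_gap: 17.4
finger_force: 0.0
t 1.1 pos [ 351.4 -184.   310.6] yaw 44.2 F [ 1.  -0.8 -0.1]
495,170,310,60 -> [ 349.8 -153.7    0.6] [ 0.    -0.    -0.276]
```

```bash
python3 -m crank '[[0,40,-18,0,0,0,-0.03],[0,80,-35,0,0,0,-0.06],[0,120,-53,0,0,0,-0.1],[0,160,-70,0,0,0,-0.13],[0,200,-88,0,0,0,-0.16],[0,240,-106,0,0,0,-0.19],[0,280,-123,0,0,0,-0.22],[0,315,-138,0,0,0,-0.25],[0,350,-154,0,0,0,-0.276],[0,350,-154,0,0,0,-0.276]]'
python3 - <<'E'
from m import *
im,d=optics.camera("top"); im2,_=optics.camera("wrist")
cv2.imwrite("pics/w1.png",np.hstack([im,im2])[:,:,::-1][::1,:1024]) 
a=cv2.resize(im[100:240,160:340],None,fx=2.2,fy=2.2,interpolation=cv2.INTER_CUBIC); b=cv2.resize(im2,(396,308))
cv2.imwrite("pics/v3.png",np.hstack([a,b])[:,:,::-1])
E
python3 to.py 502,170,42,60 502,170,100,60
```

```text
clock: 2.1
eef_pos: [495.8, 171.3, 309.3]
eef_rot: [-3.14, 0.001, 1.05]
wrist_force: [-0.9, -0.1, 0.6]
finger_gap: 0.6
finger_force: 0.0
t 2.2 pos [495.3 168.5 310. ] yaw 60.0 F [-0.5  0.1  0. ]
502,170,42,60 -> [  5.    5.3 268. ] [-0.001  0.001 -0.   ]
502,170,100,60 -> [  4.9   5.3 210. ] [-0.001  0.001 -0.   ]
```

View pics/v3.png

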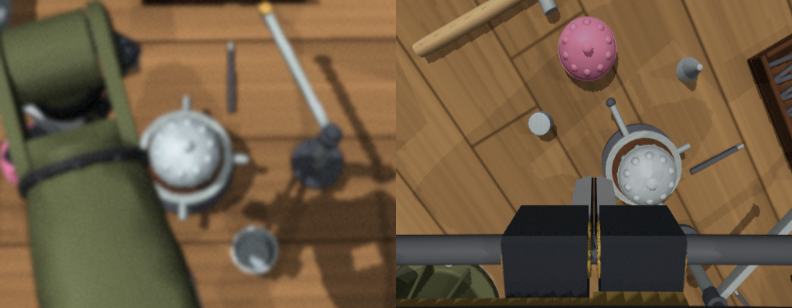

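The wrist view (right half) shows everything at once: the cone at (688,69), the ball at (611,103), the weight at (540,123), the box and platter at (645,170), and the shut fingers at (590,190). I'll measure the bearing with this camera.

```bash
cat > w.py <<'E'
from h import *
from scipy.optimize import least_squares
def circ(p):
    f=lambda q:np.hypot(p[:,0]-q[0],p[:,1]-q[1])-q[2]
    return least_squares(f,[*p.mean(0)[:2],50],loss="soft_l1").x
def measure(n="wrist",A=(539,62),C=(694,165)):
    c=optics.calibration(n); im,d=optics.camera(n); P=cloud(c,d); P[d==0]=np.nan
    x,y,z=[P[...,i] for i in range(3)]
    for k in range(2):
        r=np.hypot(x-A[0],y-A[1]); th=np.degrees(np.arctan2(y-A[1],x-A[0]))
        q=P[(r<80)&(r>48)&(abs(z-60)<5)]
    # platter outer edge: farthest radius per direction, away from short/long arms
        pts=[]
        m=(r<78)&(r>60)&(abs(z-60)<6)
        for a in range(-180,180,6):
            s=m&(th>=a)&(th<a+6)
            if s.sum()>2: i=np.argmax(np.where(s,r,0)); pts.append(P.reshape(-1,3)[i])
        cc=circ(np.array(pts)) if len(pts)>8 else None
        print(n,"platter n",len(pts),None if cc is None else cc.round(1))
    q=P[(np.hypot(x-C[0],y-C[1])<40)&(z>10)&(z<75)]
    u=q[np.abs(q[:,2]-q[:,2].max())<12]
    print("cone n",len(q),"mean",q.mean(0).round(1),"apex",u.mean(0).round(1),"ext mid",((q.max(0)+q.min(0))/2).round(1))
    return c,im,d,P
def longarm(P,A,guess):
    x,y,z=[P[...,i] for i in range(3)]
    r=np.hypot(x-A[0],y-A[1]); th=np.degrees(np.arctan2(y-A[1],x-A[0]))
    dd=(th-guess+180)%360-180
    m=(r>80)&(r<143)&(z>48)&(z<66)&(abs(dd)<15)
    # line fit
    q=P[m][:,:2]; v=cv2.fitLine(q.astype(np.float32),cv2.DIST_HUBER,0,.01,.01).ravel()
    print("arm n",m.sum(),"dir",np.degrees(np.arctan2(v[1],v[0])).round(1),"bearing of mean",np.degrees(np.arctan2(*(q.mean(0)-A)[::-1])).round(1),"end r",np.percentile(r[m],98).round(1),"line",v.round(3))
if __name__=="__main__":
    import sys
    c,im,d,P=measure(); longarm(P,np.array([539,62]),float(sys.argv[1]))
    cv2.imwrite("pics/w_%s.png"%sys.argv[1],im[:,:,::-1]); np.savez("w.npz",im=im,d=d,R=c["R"],t=c["t"],K=c["camera_matrix"],k1=c["k1"])
E
python3 w.py 88
```

```text
wrist platter n 60 [537.4  64.4  69.2]
wrist platter n 60 [537.4  64.4  69.2]
cone n 680 mean [691.1 173.   32.3] apex [696.1 171.2  56.4] ext mid [696.4 170.7  35.9]
arm n 410 dir 87.7 bearing of mean 88.6 end r 139.7 line [4.10000e-02 9.99000e-01 5.41688e+02 1.73710e+02]
```

```bash
python3 -c "
import cv2;i=cv2.imread('pics/w_88.png');cv2.imwrite('pics/w_88b.png',cv2.resize(i[0:300,150:500],(700,600),interpolation=cv2.INTER_CUBIC))"
```

```text
(no output)
```

View pics/w_88b.png

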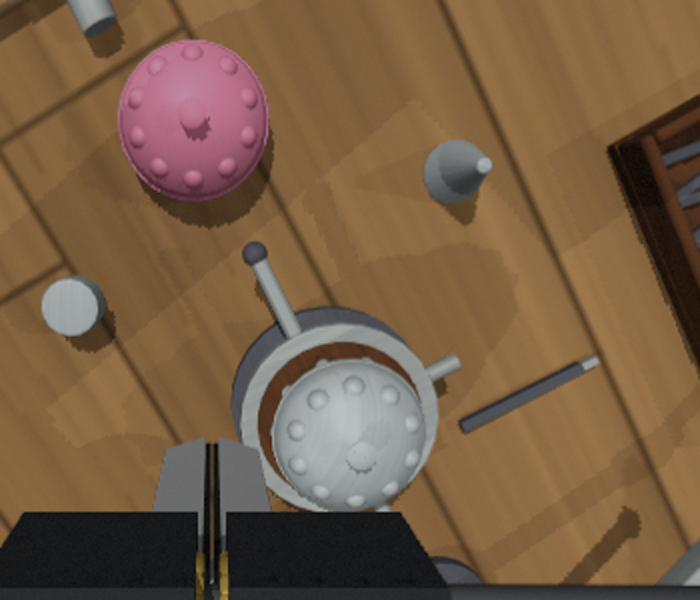

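The crop shows the cone foot centred near (455,172) with its apex at (484,165), the ball at (255,254), and the short-arm tip at (457,361). I'll cast rays through these points in the same frame.

Run:
```python
from h import *
z=np.load("w.npz"); c=dict(R=z["R"],t=z["t"],camera_matrix=z["K"],k1=float(z["k1"]))
f=lambda u,v,h:pix2plane(c,150+u/2,v/2,h)[:2]
for nm,u,v,h in [("foot(l)",424,174,0),("foot(t)",450,140,0),("foot(b)",452,204,0),("apex",485,165,58),("ball",255,254,52),("tip+x",458,361,52),("platter L",233,412,60),("platter R",439,412,60)]: print(nm,f(u,v,h).round(1))
l,t_,b=f(424,174,0),f(450,140,0),f(452,204,0)
# circumcircle
M=2*np.array([t_-l,b-l]);print("foot c",np.linalg.solve(M,[t_@t_-l@l,b@b-l@l]).round(1))
# table & depth check
```

```text
foot(l) [679.5 178.4]
foot(t) [705.7 190.2]
foot(b) [688.1 149. ]
apex [698.9 169.3]
ball [543.3 194.1]
tip+x [630.4  58.3]
platter L [476.5 107. ]
platter R [601.6  34.7]
foot c [699.7 168.4]
```

Axis ≈ (538,63), cone ≈ (699,169.5), giving a target bearing of ≈33.5°. Descending behind the long arm.

```bash
python3 -m crank '[[0,5,5,30,0,0,0],[0,5,5,65,0,0,0],[0,5,5,100,0,0,0],[0,5,5,135,0,0,0],[0,5,5,170,0,0,0],[0,5,5,200,0,0,0],[0,5,5,230,0,0,0],[0,5,5,255,0,0,0],[0,5,5,268,0,0,0],[0,5,5,268,0,0,0]]'
cat > arc.py <<'E'
import sys,numpy as np
from h import manip
from scipy.spatial.transform import Rotation as Ro
s=manip.read_state(); R=Ro.from_euler("xyz",s["eef_rot"]); p=np.array(s["eef_pos"])
for a in sys.argv[1:]:
    th=np.radians(float(a)); ph=th-np.radians(60); n=np.array([np.sin(th),-np.cos(th)]); e=np.array([np.cos(th),np.sin(th)])
    h=6+12.5*np.cos(ph)+8*abs(np.sin(ph)); q=np.array([538,63])+108*e-h*n
    print(a,q.round(1),R.inv().apply([*(q-p[:2]),42-p[2]]).round(1))
E
python3 arc.py 92 88 85 80 75 70 65 60 55 50 45
```

```text
clock: 3.25
eef_pos: [501.6, 169.1, 41.8]
eef_rot: [-3.14, 0.001, 1.045]
wrist_force: [-0.3, 0.0, 0.1]
finger_gap: 0.4
finger_force: 0.0
92 [513.4 170.2] [ 6.8  9.7 -0.2]
88 [521.  171.7] [11.9 15.5 -0.3]
85 [526.8 172.4] [15.5 20.1 -0.3]
80 [536.6 172.9] [20.8 28.3 -0.3]
75 [546.5 172.5] [25.5 37.1 -0.3]
70 [556.4 171.2] [29.3 46.4 -0.3]
65 [566.3 169. ] [32.3 56.  -0.3]
60 [576.  165.8] [34.4 66.  -0.4]
55 [584.3 162.5] [35.7 74.8 -0.4]
50 [592.3 158.4] [36.3 83.8 -0.4]
45 [600.1 153.6] [36.  93.  -0.4]
```

```bash
python3 -m crank '[[0,7,10,0,0,0,0],[0,12,15,0,0,0,0],[0,15,20,0,0,0,0],[0,18,24,0,0,0,0],[0,21,28,0,0,0,0],[0,23,33,0,0,0,0],[0,25.5,37,0,0,0,0],[0,27.5,42,0,0,0,0],[0,29,46,0,0,0,0],[0,29,46,0,0,0,0]]'; python3 w.py 70; python3 arc.py 65 60 55 50 45 41 38
```

```text
clock: 4.25
eef_pos: [557.0, 171.9, 42.5]
eef_rot: [3.142, -0.0, 1.046]
wrist_force: [-0.2, -0.8, 0.1]
finger_gap: 0.5
finger_force: 0.0
wrist platter n 8 None
wrist platter n 8 None
cone n 3397 mean [690.5 174.9  34. ] apex [695.  171.9  56.1] ext mid [695.6 171.3  35.7]
arm n 11 dir 87.9 bearing of mean 84.9 end r 136.0 line [3.70000e-02 9.99000e-01 5.50849e+02 1.95060e+02]
65 [566.3 169. ] [2.2 9.8 0.5]
60 [576.  165.8] [ 4.3 19.8  0.5]
55 [584.3 162.5] [ 5.6 28.6  0.5]
50 [592.3 158.4] [ 6.1 37.6  0.5]
45 [600.1 153.6] [ 5.9 46.8  0.5]
41 [606.1 149.3] [ 5.1 54.1  0.5]
38 [610.4 145.7] [ 4.2 59.6  0.5]
```

```bash
python3 -m crank '[[0,1.2,5,0,0,0,0],[0,2.2,10,0,0,0,0],[0,3.3,15,0,0,0,0],[0,4.3,20,0,0,0,0],[0,5,24,0,0,0,0],[0,5.6,28.5,0,0,0,0],[0,6,33,0,0,0,0],[0,6,37.5,0,0,0,0],[0,6,42,0,0,0,0],[0,6,42,0,0,0,0]]'
python3 - <<'E'
from h import *
im,d=optics.camera("scene"); w,_=optics.camera("wrist")
np.savez("s2.npz",im=im,d=d)
a=cv2.resize(im[150:330,190:390],(400,360),interpolation=cv2.INTER_CUBIC)
cv2.imwrite("pics/v5.png",np.hstack([a,cv2.resize(w,(400,300),interpolation=cv2.INTER_AREA)[:, :] if 0 else cv2.copyMakeBorder(cv2.resize(w,(400,300)),0,60,0,0,0)])[:,:,::-1])
E
python3 arc.py 45 41 38 36
```

```text
clock: 5.3
eef_pos: [596.4, 155.9, 42.6]
eef_rot: [3.141, -0.0, 1.045]
wrist_force: [-0.0, 0.6, 0.3]
finger_gap: 0.3
finger_force: 0.0
45 [600.1 153.6] [-0.1  4.9  0.6]
41 [606.1 149.3] [-0.9 12.3  0.6]
38 [610.4 145.7] [-1.8 17.8  0.6]
36 [613.2 143.2] [-2.5 21.5  0.6]
```

View pics/v5.png

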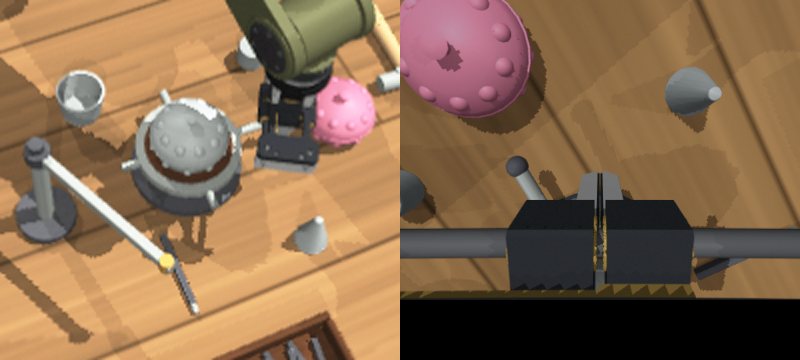

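The scene crop shows the gripper beside the box. In the wrist crop the ball is at (515,165), left of the fingers, so I'll check where the arm really is.

Run:
```python
from h import *
c=optics.calibration("wrist"); print("ball",pix2plane(c,147,211,52).round(1)); 
for X in ([596,156,42],[596,156,60],[596,156,90]): print(X,proj(c,X)*[400/512,300/384]+[400,0])
c=optics.calibration("scene"); z=np.load("s2.npz")
for nm,u,v in[("armL",165,97),("near",127,165),("far",195,207),("right",250,128)]: print(nm,pix2plane(c,190+u/2,150+v/2,52).round(0))
P=cloud(c,z["d"]); r=np.hypot(P[...,0]-538,P[...,1]-63); m=(r>76)&(r<145)&(P[...,2]>46)&(P[...,2]<62)
th=np.degrees(np.arctan2(P[...,1]-63,P[...,0]-538))[m]; print(np.histogram(th,bins=range(-180,181,10)))
w,d=optics.camera("wrist"); c=optics.calibration("wrist"); P=cloud(c,d); q=P[205:218,140:155].reshape(-1,3); print("ball depth pts",q[q[:,2]>30].mean(0).round(1))
```

```text
ball [541.9 197.3  52. ]
[596, 156, 42] [600.94423868 171.22260515]
[596, 156, 60] [601.07720092 178.58429781]
[596, 156, 90] [601.35878255 194.16957747]
armL [457.  67.  52.]
near [535. -21.  52.]
far [623.  36.  52.]
right [545. 152.  52.]
(array([ 6,  0,  0, 12,  9,  0,  0,  0, 14, 19,  0,  0,  0,  0,  0,  0,  0,
       31,  4,  0,  0,  0,  0,  0,  0,  0, 43,  1,  0,  0,  0,  0,  0,  0,
        0, 14]), array([-180, -170, -160, -150, -140, -130, -120, -110, -100,  -90,  -80,
        -70,  -60,  -50,  -40,  -30,  -20,  -10,    0,   10,   20,   30,
         40,   50,   60,   70,   80,   90,  100,  110,  120,  130,  140,
        150,  160,  170,  180]))
ball depth pts [544.7 198.   58.8]
```

Run:
```python
from h import *
print(manip.read_state())
for n in("scene","wrist"):
    c=optics.calibration(n); im,d=optics.camera(n); P=cloud(c,d); P[d==0]=np.nan
    m=(np.hypot(P[...,0]-596,P[...,1]-156)<30)&(P[...,2]>12)
    q=P[m]; print(n,m.sum(),np.histogram(q[:,2],bins=range(10,260,15)) if len(q) else 0)
    lo=q[np.argsort(q[:,2])[:8]]; print(lo.round(0).tolist())
    if n=="wrist":
        cv2.imwrite("pics/v6.png",cv2.resize(im[180:384,100:420],(800,510),interpolation=cv2.INTER_CUBIC)[:,:,::-1])
```

```text
{'clock': 5.45, 'joints': array([1.96995291e-01, 5.76406555e-01, 1.45046826e+00, 5.77848019e-05,
       1.11484839e+00, 7.21981058e-01]), 'qd': array([ 0.00213475, -0.00013668,  0.001899  , -0.00147777,  0.00053149,
        0.0008894 ]), 'effort': array([-2.03260090e-01, -6.48896170e+01, -3.21659374e+01,  5.42871456e-02,
       -3.72246047e-02, -5.55467064e-03]), 'eef_pos': array([595.8425481 , 156.25822475,  42.61327735]), 'eef_rot': array([-3.14146039e+00,  4.73446366e-05,  1.04578512e+00]), 'wrist_force': array([-0.11264691,  0.07163419, -0.05666241]), 'moment': array([-0.01632991, -0.07103674, -0.06048707]), 'finger_force': 0.0, 'finger_gap': 0.5667093343295723}
scene 861 (array([  0,   0,   0,   0,   0,   0,   0,   0,  11,   4,  22,  44,  88,
       138,  28,   3]), array([ 10,  25,  40,  55,  70,  85, 100, 115, 130, 145, 160, 175, 190,
       205, 220, 235, 250]))
[[608.0, 150.0, 136.0], [610.0, 152.0, 138.0], [611.0, 154.0, 138.0], [613.0, 158.0, 139.0], [606.0, 148.0, 140.0], [608.0, 149.0, 141.0], [610.0, 151.0, 143.0], [614.0, 154.0, 143.0]]
wrist 14146 (array([    0,     0,     0,     0,   254,   522,   744,   461,   175,
          17,    53,   505, 11415,     0,     0,     0]), array([ 10,  25,  40,  55,  70,  85, 100, 115, 130, 145, 160, 175, 190,
       205, 220, 235, 250]))
[[602.0, 164.0, 72.0], [598.0, 166.0, 72.0], [598.0, 167.0, 73.0], [602.0, 164.0, 73.0], [599.0, 165.0, 73.0], [599.0, 164.0, 73.0], [598.0, 167.0, 73.0], [600.0, 164.0, 74.0]]
```

View pics/v6.png

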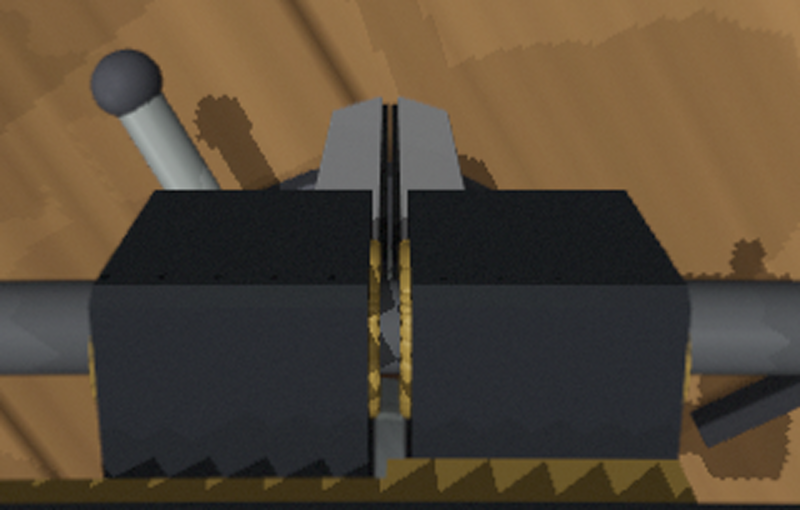

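The arm has not moved (still ≈87°). Depth readings put the visible fingertip at z≈72 while the reported TCP is at 42, so the fingers passed over the arm. I'll go back over it and come down to a TCP z of about 15, watching the force.

```bash
python3 -m crank '[[0,0,0,-30,0,0,0],[0,-6,-18,-30,0,0,0],[0,-14,-36,-30,0,0,0],[0,-22,-54,-30,0,0,0],[0,-30,-72,-30,0,0,0],[0,-35,-88,-30,0,0,0],[0,-35,-88,0,0,0,0],[0,-35,-88,15,0,0,0],[0,-35,-88,27,0,0,0],[0,-35,-88,27,0,0,0]]'; sed -i 's/42-p\[2\]/15-p[2]/' arc.py; python3 arc.py 92 88 85 80 75 70
python3 - <<'E'
from h import *
c=optics.calibration("wrist"); im,d=optics.camera("wrist"); P=cloud(c,d); P[d==0]=np.nan; p=manip.read_state()["eef_pos"]
q=P[(np.hypot(P[...,0]-p[0],P[...,1]-p[1])<18)&(P[...,2]>12)]; print(q[np.argsort(q[:,2])[:4]].round(0).tolist())
E
```

```text
clock: 6.55
eef_pos: [501.5, 169.9, 14.4]
eef_rot: [-3.14, 0.002, 1.046]
wrist_force: [0.1, -0.8, 0.1]
finger_gap: 0.4
finger_force: 0.0
92 [513.4 170.2] [ 6.2 10.1 -0.6]
88 [521.  171.7] [11.3 15.9 -0.6]
85 [526.8 172.4] [14.8 20.6 -0.6]
80 [536.6 172.9] [20.2 28.8 -0.6]
75 [546.5 172.5] [24.8 37.6 -0.6]
70 [556.4 171.2] [28.7 46.8 -0.7]
[[508.0, 178.0, 44.0], [504.0, 180.0, 44.0], [504.0, 180.0, 44.0], [508.0, 178.0, 45.0]]
```

Fingertip seen at ≈44, which is about right. Pushing again.

```bash
python3 -m crank '[[0,6,10,0,0,0,0],[0,11,16,0,0,0,0],[0,15,20.5,0,0,0,0],[0,17.5,24.5,0,0,0,0],[0,20,29,0,0,0,0],[0,22.5,33,0,0,0,0],[0,25,37.5,0,0,0,0],[0,27,42,0,0,0,0],[0,28.5,46.5,0,0,0,0],[0,28.5,46.5,0,0,0,0]]'
cat > ang.py <<'E'
from h import *
import sys
A=np.array([538,63])
c=optics.calibration("scene"); im,d=optics.camera("scene"); P=cloud(c,d); P[d==0]=np.nan
np.savez("s3.npz",im=im,d=d)
r=np.hypot(P[...,0]-A[0],P[...,1]-A[1]); th=np.degrees(np.arctan2(P[...,1]-A[1],P[...,0]-A[0]))
m=(r>76)&(r<94)&(P[...,2]>46)&(P[...,2]<63)
print(np.sort(th[m])[::4].round(0))
E
python3 ang.py; python3 arc.py 65 60 55 50 45 42
```

```text
clock: 7.6
eef_pos: [557.4, 171.3, 15.6]
eef_rot: [3.141, -0.0, 1.046]
wrist_force: [0.2, -0.0, 0.1]
finger_gap: 0.1
finger_force: 0.1
[-111. -110. -108. -107. -107. -106. -104.  -24.  -22.  -22.  -21.  -19.
  -19.  -18.  -17.   64.   65.   68.  157.  158.  160.  162.  164.]
65 [566.3 169. ] [2.5 9.2 0.6]
60 [576.  165.8] [ 4.6 19.1  0.6]
55 [584.3 162.5] [ 5.9 28.   0.6]
50 [592.3 158.4] [ 6.4 37.   0.6]
45 [600.1 153.6] [ 6.2 46.1  0.6]
42 [604.6 150.4] [ 5.7 51.6  0.6]
```

It turned: the short arms are at −20/160°, so the long arm is at ≈70°. Continuing.

```bash
python3 -m crank '[[0,1.3,5,0,0,0,0],[0,2.5,9,0,0,0,0],[0,3.6,14,0,0,0,0],[0,4.6,19,0,0,0,0],[0,5.3,23.5,0,0,0,0],[0,5.9,28,0,0,0,0],[0,6.2,32.5,0,0,0,0],[0,6.4,37,0,0,0,0],[0,6.3,41.5,0,0,0,0],[0,6.2,46,0,0,0,0]]'; python3 ang.py; python3 arc.py 43 41 39 37 36 35 34 33.5
```

```text
clock: 8.65
eef_pos: [600.0, 153.5, 15.6]
eef_rot: [-3.142, -0.0, 1.046]
wrist_force: [-2.5, -0.1, 1.3]
finger_gap: 0.4
finger_force: 0.9
[-135. -134. -133. -131. -130. -129. -128.  -46.  -45.  -44.  -43.  -42.
  -41.  -40.   40.   41.   42.   42.   44.   46.  131.  132.  133.  136.
  138.]
43 [603.1 151.5] [-0.2  3.1  0.7]
41 [606.1 149.3] [-0.6  6.8  0.7]
39 [609.  146.9] [-1.2 10.5  0.7]
37 [611.8 144.5] [-1.9 14.2  0.7]
36 [613.2 143.2] [-2.3 16.   0.7]
35 [614.6 141.9] [-2.7 17.8  0.7]
34 [615.9 140.6] [-3.2 19.7  0.7]
33.5 [616.6 139.9] [-3.4 20.6  0.7]
```

```bash
python3 -m crank '[[0,-0.2,3,0,0,0,0],[0,-0.6,6.5,0,0,0,0],[0,-0.9,8.5,0,0,0,0],[0,-1.2,10.5,0,0,0,0],[0,-1.6,12.3,0,0,0,0],[0,-2,14,0,0,0,0],[0,-2,14,0,0,0,0]]'
cat > br.py <<'E'
# bearings: scene+wrist, relative
from h import *
A=np.array([538,63])
for n in("scene","wrist"):
    c=optics.calibration(n); im,d=optics.camera(n); np.savez("b_%s.npz"%n,im=im,d=d,R=c["R"],t=c["t"],K=c["camera_matrix"],k1=c["k1"])
    P=cloud(c,d); P[d==0]=np.nan
    r=np.hypot(P[...,0]-A[0],P[...,1]-A[1]); th=np.degrees(np.arctan2(P[...,1]-A[1],P[...,0]-A[0])); z=P[...,2]
    for k in (35,-55,-145,125):
        hi=138 if k==35 else 94
        m=(r>76)&(r<hi)&(z>46)&(z<64)&(abs((th-k+180)%360-180)<18)
        if m.sum()>5: print(n,k,m.sum(),(np.median((th[m]-k+180)%360-180)+k).round(1),"r",np.nanmax(r[m]).round())
    q=P[(np.hypot(P[...,0]-697,P[...,1]-169)<35)&(z>10)&(z<75)]; print("cone",len(q),q[q[:,2]>45].mean(0).round(1))
im=np.load("b_scene.npz")["im"]; w=np.load("b_wrist.npz")["im"]
a=cv2.resize(im[180:300,240:380],(700,600),interpolation=cv2.INTER_CUBIC); cv2.imwrite("pics/s_br.png",a[:,:,::-1]); cv2.imwrite("pics/w_br.png",cv2.resize(w,(800,600))[:,:,::-1])
E
python3 br.py
```

```text
clock: 9.4
eef_pos: [611.0, 144.8, 15.7]
eef_rot: [3.141, -0.0, 1.046]
wrist_force: [-1.2, 0.1, 0.3]
finger_gap: 0.8
finger_force: 0.4
scene 35 32 34.9 r 138.0
scene -55 35 -50.7 r 94.0
scene -145 25 -138.7 r 90.0
scene 125 21 126.6 r 92.0
cone 178 [701.1 166.8  53.7]
wrist 35 1687 39.9 r 138.0
wrist 125 697 125.0 r 94.0
cone 3584 [694.9 172.2  54.4]
```

View pics/s_br.png

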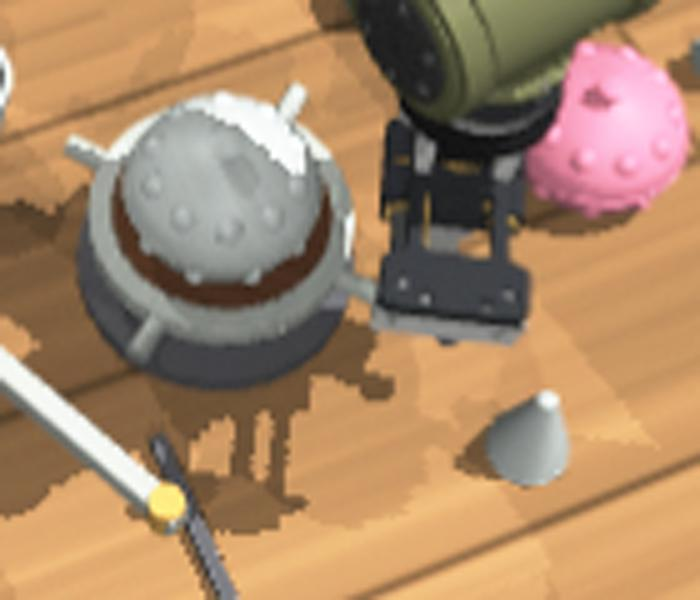

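The scene crop shows the long arm emerging at (355,285) beside the gripper and the cone at (530,440). Short-arm bearings put the long arm at ≈37–40°. One more small push, then back off and measure from above.

```bash
python3 -m crank '[[0,-0.4,1.5,0,0,0,0],[0,-0.8,3,0,0,0,0],[0,-1.2,4.8,0,0,0,0],[0,-1.2,4.8,0,0,0,0],[0,-1.2,-5,0,0,0,0],[0,-1.2,-25,0,0,0,0],[0,-10,-30,-40,0,0,0],[0,-30,-40,-85,0,0,0],[0,-50,-50,-130,0,0,0],[0,-70,-60,-175,0,0,0]]';python3 -m crank '[[0,-15,-10,-45,0,0,0],[0,-30,-20,-90,0,0,0],[0,-30,-20,-90,0,0,0],[0,-30,-20,-90,0,0,0]]'; python3 br.py
```

```text
clock: 10.5
eef_pos: [522.7, 114.5, 191.6]
eef_rot: [3.141, -0.0, 1.046]
wrist_force: [0.7, 0.3, 0.5]
finger_gap: 0.2
finger_force: 0.0
clock: 10.9
eef_pos: [491.5, 98.9, 280.5]
eef_rot: [3.14, -0.001, 1.046]
wrist_force: [1.1, 0.5, -1.0]
finger_gap: 0.5
finger_force: 0.0
scene 35 118 33.5 r 138.0
scene -55 33 -53.1 r 94.0
scene -145 25 -141.7 r 91.0
scene 125 22 123.5 r 90.0
cone 175 [702.1 166.5  52.8]
wrist 35 545 36.7 r 138.0
wrist -55 99 -54.5 r 91.0
wrist -145 13 -147.4 r 79.0
wrist 125 126 125.0 r 93.0
cone 837 [694.7 169.9  53.9]
```

View pics/w_br.png

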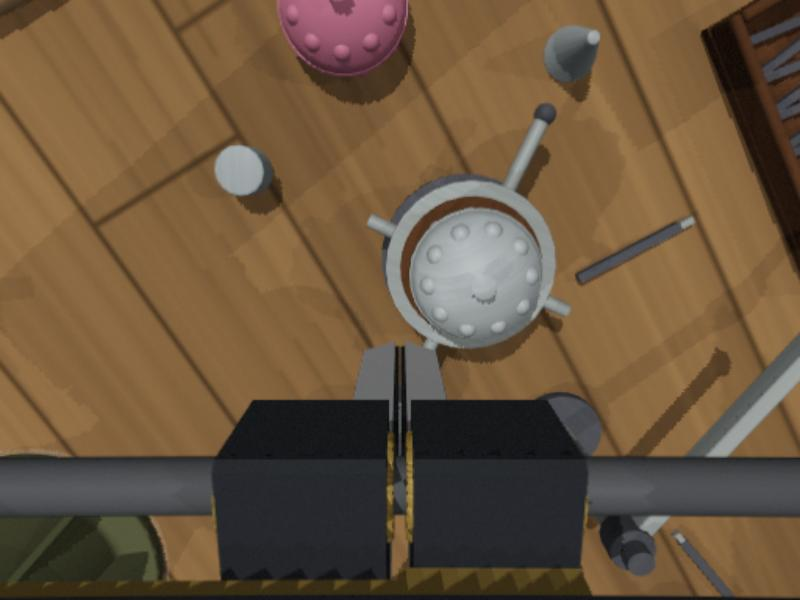

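The wrist view shows the ball at (545,113), short-arm ends at (369,220) and (569,310), and the cone foot around (569,55) with its apex at (593,37). Casting rays for the bearings, all in this one frame.

Run:
```python
from h import *
z=np.load("b_wrist.npz"); c=dict(R=z["R"],t=z["t"],camera_matrix=z["K"],k1=float(z["k1"]))
f=lambda u,v,h:pix2plane(c,u*.64,v*.64,h)[:2]
b=f(545,113,52); s1=f(369,219,52); s2=f(569,310,52); ap=f(594,37,58); l=f(544,55,0); bo=f(572,82,0); t_=f(553,33,0)
M=2*np.array([t_-l,bo-l]); foot=np.linalg.solve(M,[t_@t_-l@l,bo@bo-l@l])
A=(s1+s2)/2; ang=lambda v:np.degrees(np.arctan2(v[1],v[0]))
print("ball",b,"s",s1,s2,"A",A,np.linalg.norm(s1-s2),np.linalg.norm(b-A)); print("apex",ap,"foot",foot)
# platter circle centre from contour pixels
pl=np.array([f(u,v,60) for u,v in[(388,262),(470,178),(554,262),(470,347),(412,205),(535,215)]])
from w import circ; q=circ(pl); print("platter",q)
A2=(A+q[:2])/2
for C in(ap,foot,(ap+foot)/2):
    for a in(A,q[:2]): print("arm",ang(b-a).round(1),"perp-short",(ang(s2-s1)+90).round(1),"cone",ang(C-a).round(1))
```

```text
ball [645.37875542 140.17923389] s [485.05450133 138.83074829] [592.64572103 -12.26244577] A [538.85011118  63.28415126] 185.48591280139735 131.38190809962563
apex [698.43771822 169.93610444] foot [699.71692747 169.75833643]
platter [537.24309397  64.56345697  68.56317425]
arm 35.8 perp-short 35.5 cone 33.8
arm 35.0 perp-short 35.5 cone 33.2
arm 35.8 perp-short 35.5 cone 33.5
arm 35.0 perp-short 35.5 cone 32.9
arm 35.8 perp-short 35.5 cone 33.6
arm 35.0 perp-short 35.5 cone 33.0
```

Arm 35.5°, cone 33.4°: about 2° (7 mm) off, inside tolerance. It is worth centring with a small nudge of about 4 mm.

```bash
python3 to.py 598,167,280 598,167,15.5 610,148,15.5 617,138.2,15.5
```

```text
t 11.0 pos [491.4  98.9 278.5] yaw 59.9 F [-0.   0.1 -0.8]
598,167,280 -> [112.3  58.2  -1.7] [0. 0. 0.]
598,167,15.5 -> [112.7  58.6 262.8] [0. 0. 0.]
610,148,15.5 -> [102.2  78.5 262.8] [0. 0. 0.]
617,138.2,15.5 -> [ 97.3  89.5 262.8] [0. 0. 0.]
```

```bash
python3 -m crank '[[0,35,18,0,0,0,0],[0,70,37,0,0,0,0],[0,101,56,0,0,0,0],[0,101,56,45,0,0,0],[0,101,56,90,0,0,0],[0,101,56,135,0,0,0],[0,101,56,180,0,0,0],[0,101,56,220,0,0,0],[0,101,56,250,0,0,0],[0,101,56,265,0,0,0]]'; python3 -m crank '[[0,0,6,0,0,0,0],[0,0,14,0,0,0,0],[0,-0.5,22,0,0,0,0],[0,-1.5,27,0,0,0,0],[0,-2.7,29.5,0,0,0,0],[0,-3.9,32.3,0,0,0,0],[0,-3.9,32.3,0,0,0,0],[0,-3.9,32.3,0,0,0,0]]'
```

```text
clock: 12.0
eef_pos: [588.5, 157.8, 10.3]
eef_rot: [-3.137, 0.004, 1.046]
wrist_force: [-0.4, 0.4, 0.3]
finger_gap: 0.4
finger_force: 0.0
clock: 12.8
eef_pos: [616.7, 138.4, 15.0]
eef_rot: [-3.142, 0.0, 1.046]
wrist_force: [-0.7, 0.3, 0.8]
finger_gap: 0.6
finger_force: 0.2
```

```bash
python3 -m crank '[[0,0,-8,0,0,0,0],[0,0,-28,0,0,0,0],[0,-10,-35,-40,0,0,0],[0,-30,-45,-85,0,0,0],[0,-50,-55,-130,0,0,0],[0,-70,-64,-175,0,0,0],[0,-85,-74,-220,0,0,0],[0,-100,-84,-265,0,0,0],[0,-100,-84,-265,0,0,0],[0,-100,-84,-265,0,0,0]]'; python3 br.py
```

```text
clock: 13.8
eef_pos: [493.7, 94.2, 280.4]
eef_rot: [3.14, -0.001, 1.046]
wrist_force: [0.2, 0.2, 0.4]
finger_gap: 0.3
finger_force: 0.0
scene 35 115 31.6 r 138.0
scene -55 33 -55.0 r 94.0
scene -145 24 -143.8 r 90.0
scene 125 18 121.5 r 89.0
cone 175 [701.4 166.4  53.6]
wrist 35 557 34.3 r 138.0
wrist -55 97 -56.8 r 91.0
wrist -145 28 -149.1 r 81.0
wrist 125 125 122.9 r 93.0
cone 862 [695.  170.   54.1]
```

View pics/w_br.png

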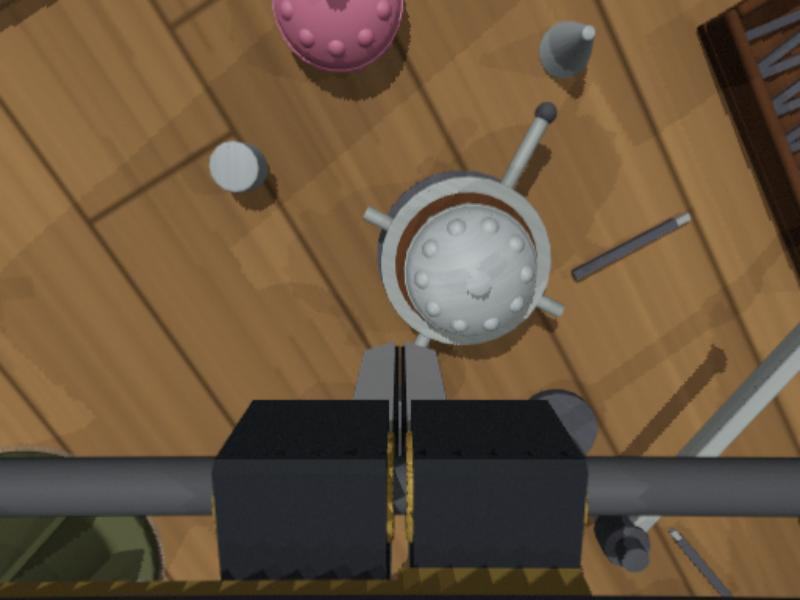

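All arms moved a further −2°, so the long arm is now at ≈33.5°, on the cone. The box is still centred. Next is the marking arm: I'll go to its outer side at ~130 mm from the pillar, with TCP z 120 so the tips sit at or below the bar and the body stays above the cap.

```bash
python3 to.py 671,-128,280 671,-128,120
```

```text
t 13.9 pos [493.5  94.3 278.4] yaw 59.9 F [ 1.1 -0.2 -0.1]
671,-128,280 -> [-103.4  264.9   -1.9] [0. 0. 0.]
671,-128,120 -> [-103.2  265.2  158.1] [0. 0. 0.]
```

```bash
python3 -m crank '[[0,-14,35,0,0,0,0],[0,-28,72,0,0,0,0],[0,-43,110,0,0,0,0],[0,-57,147,0,0,0,0],[0,-72,185,0,0,0,0],[0,-86,222,0,0,0,0],[0,-103,265,0,0,0,0],[0,-103,265,0,0,0,0],[0,-103,265,40,0,0,0],[0,-103,265,60,0,0,0]]'
python3 - <<'E'
from h import *
P0=np.array([533,-138])
for n in("top","scene"):
    c=optics.calibration(n); im,d=optics.camera(n); P=cloud(c,d); P[d==0]=np.nan
    r=np.hypot(P[...,0]-P0[0],P[...,1]-P0[1]); th=np.degrees(np.arctan2(P[...,1]-P0[1],P[...,0]-P0[0])); z=P[...,2]
    m=(r>40)&(r<205)&(z>158)&(z<185)&(abs(th-40)<40); print(n,m.sum(),np.percentile(th[m],[10,50,90]).round(1),np.nanmax(r[m]).round())
    m=(r<25)&(z>170)&(z<200); print("cap",m.sum(),P[m].mean(0).round(0))
E
sed -i 's/538,63\]/533,-138]/;s/108\*e/130*e/;s/15-p/120-p/' arc.py; python3 arc.py 15 24 30 36 42 48 54
```

```text
clock: 14.9
eef_pos: [670.7, -127.3, 214.8]
eef_rot: [-3.136, 0.002, 1.046]
wrist_force: [0.6, -0.0, -0.6]
finger_gap: 0.9
finger_force: 0.0
top 60 [22.7 24.8 25.9] 205.0
cap 0 [nan nan nan]
scene 275 [21.9 23.3 25.7] 205.0
cap 99 [ 544. -143.  181.]
15 [653.3 -84.6] [ 28.4 -35.2  95.2]
24 [643.3 -66.1] [ 39.4 -53.1  95.3]
30 [635.2 -55. ] [ 45.  -65.7  95.4]
36 [626.  -44.9] [ 49.1 -78.7  95.5]
42 [616.  -35.9] [ 51.9 -91.9  95.6]
48 [605.2 -28.1] [  53.2 -105.1   95.7]
54 [593.8 -21.5] [  53.2 -118.2   95.8]<stdin>:7: RuntimeWarning: Mean of empty slice.
  ret = um.true_divide(
```

Pushing is anticlockwise here, so the offset sign flips. Lowering, then computing the arc.

```bash
python3 -m crank '[[0,0,0,35,0,0,0],[0,0,0,70,0,0,0],[0,0,0,95,0,0,0],[0,0,0,98,0,0,0],[0,0,0,98,0,0,0]]'; sed -i 's/-h\*n/+h*n/' arc.py; python3 arc.py 18 24 30 36 42 48 54 60
```

```text
clock: 15.5
eef_pos: [672.0, -127.6, 122.9]
eef_rot: [3.141, -0.0, 1.046]
wrist_force: [-0.4, -0.3, 0.1]
finger_gap: 0.1
finger_force: 0.0
18 [ 663.  -117.5] [  4.3 -12.9   2.9]
24 [ 660.2 -104.1] [ 14.4 -22.    2.9]
30 [656. -91.] [ 23.7 -32.2   2.9]
36 [650.3 -78.3] [ 31.8 -43.5   2.9]
42 [643.2 -66.1] [ 38.8 -55.7   2.9]
48 [634.8 -54.7] [ 44.5 -68.8   2.9]
54 [625.  -44.2] [ 48.7 -82.5   2.9]
60 [614.  -34.7] [ 51.4 -96.7   2.9]
```

```bash
python3 -m crank '[[0,4,-13,2,0,0,0],[0,10,-18,2,0,0,0],[0,14.5,-22,2,0,0,0],[0,19,-27,2,0,0,0],[0,23.5,-32,2,0,0,0],[0,28,-38,2,0,0,0],[0,32,-43.5,2,0,0,0],[0,35.5,-49.5,2,0,0,0],[0,39,-55.5,2,0,0,0],[0,39,-55.5,2,0,0,0]]'
cat > ma.py <<'E'
from h import *
P0=np.array([535,-139])
for n in("scene","top"):
    c=optics.calibration(n); im,d=optics.camera(n); P=cloud(c,d); P[d==0]=np.nan
    r=np.hypot(P[...,0]-P0[0],P[...,1]-P0[1]); th=np.degrees(np.arctan2(P[...,1]-P0[1],P[...,0]-P0[0])); z=P[...,2]
    m=(((r>30)&(r<80))|((r>170)&(r<206)))&(z>158)&(z<184)&(abs(th-50)<55); print(n,m.sum(),np.percentile(th[m],[10,50,90]).round(1) if m.sum() else 0)
E
python3 ma.py; python3 arc.py 48 54 60 66 72 76 80 84 87 90
```

```text
clock: 16.5
eef_pos: [642.9, -65.4, 120.1]
eef_rot: [-3.141, -0.0, 1.046]
wrist_force: [-0.1, 0.1, -0.1]
finger_gap: 0.1
finger_force: 0.0
scene 273 [34.6 41.7 44.9]
top 31 [42.  44.  45.2]
48 [634.8 -54.7] [  5.7 -13.1   0.1]
54 [625.  -44.2] [  9.9 -26.8   0.1]
60 [614.  -34.7] [ 12.6 -41.1   0.1]
66 [603.5 -27.1] [ 13.9 -54.    0.1]
72 [592.1 -20.5] [ 13.9 -67.1   0.1]
76 [584.1 -16.8] [ 13.1 -75.9   0.1]
80 [575.7 -13.5] [ 11.8 -84.8   0.1]
84 [567.1 -10.9] [  9.8 -93.5   0.1]
87 [560.5  -9.3] [ 7.800e+00 -1.001e+02  1.000e-01]
90 [553.8  -8. ] [ 5.600e+00 -1.065e+02  1.000e-01]
```

The marking arm is following (≈43°). Continuing to 80°.

```bash
python3 -m crank '[[0,5.5,-13,0,0,0,0],[0,8,-20,0,0,0,0],[0,10,-27,0,0,0,0],[0,12.5,-41,0,0,0,0],[0,13.5,-49,0,0,0,0],[0,14,-58,0,0,0,0],[0,14,-67,0,0,0,0],[0,13,-76,0,0,0,0],[0,12,-84,0,0,0,0],[0,12,-84,0,0,0,0]]'; python3 ma.py; python3 arc.py 84 86 88 90 92
```

```text
clock: 17.6
eef_pos: [575.8, -13.5, 120.2]
eef_rot: [-3.141, -0.0, 1.046]
wrist_force: [0.6, -0.1, -0.1]
finger_gap: 0.2
finger_force: 0.0
scene 261 [70.  79.1 82.2]
top 34 [73.7 81.8 86.9]
84 [567.1 -10.9] [-2.2 -9.6  0.1]
86 [562.8  -9.8] [ -3.4 -13.9   0.1]
88 [558.3  -8.8] [ -4.8 -18.2   0.1]
90 [553.8  -8. ] [ -6.4 -22.5   0.1]
92 [549.3  -7.4] [ -8.1 -26.8   0.1]
```

```bash
python3 -m crank '[[0,-1,-5,0,0,0,0],[0,-2,-9,0,0,0,0],[0,-3.4,-13.5,0,0,0,0],[0,-4,-15.5,0,0,0,0],[0,-4,-15.5,0,0,0,0]]'; python3 -m crank '[[0,-0.7,-2,0,0,0,0],[0,-0.7,-2,0,0,0,0]]'; python3 ma.py
```

```text
clock: 18.2
eef_pos: [560.8, -9.4, 120.1]
eef_rot: [-3.141, -0.0, 1.046]
wrist_force: [0.3, -0.0, 0.1]
finger_gap: 0.6
finger_force: 0.0
clock: 18.4
eef_pos: [559.0, -9.2, 120.1]
eef_rot: [3.141, -0.0, 1.046]
wrist_force: [0.4, 0.1, 0.1]
finger_gap: 0.5
finger_force: 0.2
scene 246 [77.  86.2 89.6]
top 33 [81.5 87.  94.8]
```

```bash
python3 -m crank '[[0,-0.7,-2,0,0,0,0],[0,-0.7,-2,0,0,0,0],[0,-0.7,-2,0,0,0,0]]'; python3 -m crank '[[0,-0.7,-2,0,0,0,0],[0,-0.7,-2,0,0,0,0],[0,-0.7,-2,0,0,0,0]]'
```

```text
clock: 18.8
eef_pos: [558.6, -9.1, 120.2]
eef_rot: [3.138, -0.001, 1.046]
wrist_force: [12.4, -3.4, -4.7]
finger_gap: 0.7
finger_force: 6.3
clock: 19.1
eef_pos: [558.3, -9.2, 120.5]
eef_rot: [3.133, -0.003, 1.046]
wrist_force: [27.4, -5.1, -11.4]
finger_gap: 0.9
finger_force: 13.5
```

The force rose sharply to 27 N, so the arm is against its end stop. Backing off and up.

```bash
python3 -m crank '[[0,0.5,4,0,0,0,0],[0,1,12,0,0,0,0],[0,1,30,0,0,0,0],[0,1,55,0,0,0,0],[0,1,80,-10,0,0,0],[0,1,80,-50,0,0,0],[0,1,80,-95,0,0,0],[0,1,80,-140,0,0,0],[0,1,80,-180,0,0,0],[0,1,80,-180,0,0,0]]'; python3 ma.py; python3 br.py
python3 - <<'E'
from h import *
t,_=optics.camera("top"); s,_=optics.camera("scene")
a=cv2.resize(t[80:240,140:340],(400,320),interpolation=cv2.INTER_CUBIC); b=cv2.resize(s[150:310,190:390],(400,320),interpolation=cv2.INTER_CUBIC)
cv2.imwrite("pics/fin.png",np.hstack([a,b])[:,:,::-1])
E
```

```text
clock: 20.1
eef_pos: [625.8, -47.9, 306.0]
eef_rot: [3.134, -0.003, 1.046]
wrist_force: [0.4, 0.1, 0.9]
finger_gap: 0.5
finger_force: 0.0
scene 254 [77.  86.4 89.4]
top 31 [86.5 88.7 90.5]
scene 35 116 31.6 r 138.0
scene -55 33 -54.8 r 94.0
scene 125 20 121.1 r 89.0
cone 178 [701.3 166.5  53.7]
wrist 35 561 32.7 r 138.0
wrist -55 105 -56.7 r 91.0
wrist -145 104 -146.3 r 92.0
wrist 125 131 122.1 r 93.0
cone 51 [nan nan nan]br.py:12: RuntimeWarning: Mean of empty slice.
  q=P[(np.hypot(P[...,0]-697,P[...,1]-169)<35)&(z>10)&(z<75)]; print("cone",len(q),q[q[:,2]>45].mean(0).round(1))
  ret = um.true_divide(
```

View pics/fin.png

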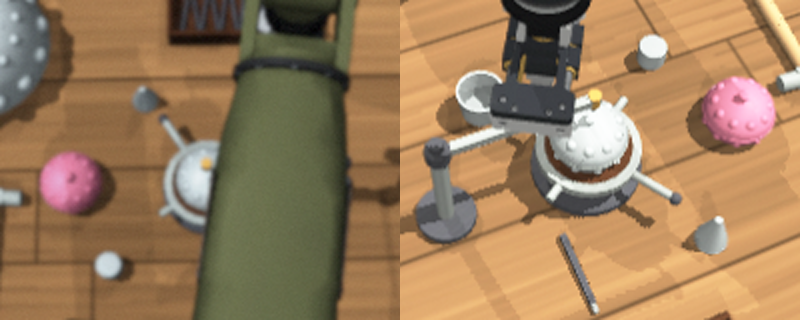

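The final view shows the brass marking tip over the box's knob at (207,163) and (595,97), and the long arm's ball at (165,120) in line with the cone at (145,97). Nothing else has moved, and the gripper is clear. Handing in.

```bash
python3 -c "
from cell import manip; print(manip.sign_off())"
```

```text
the job is handed in; nothing more can be done
None
```

I handed the job in at about 20 s with no verdict returned: the long arm measured about 33.5° against the cone's 33.4°, the marking arm is against its end stop, and the box, cone and everything else look unmoved.

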